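# Raise the fume hood sash to the mark and start the fan

## Robot

A 6-joint arm with a two-finger parallel gripper is mounted at the origin on a cart in front of the work surface, level with it; the furniture and walls round the work are solid. World frame = base frame: x ahead of the robot, y to its left, z up, the work surface at z = 0. Lengths are in mm, angles in rad, forces in N, time in s.
With the tool pointing down it reaches from about 200 to 875 mm from the base axis. Payload 3.4 kg.
Tool frame: the origin (TCP) lies at the very end of the fingers, on their centre line; the grasp point (between the pads) lies r.pinch_z behind it (r.pinch_z is the distance from the TCP to the grasp point, in mm); z points along the fingers, y is the line along which they close (so a half turn about z gives the same grasp; the last joint's range is limited). The gripper opens to 94 mm and grips with 3 to 60 N. Pads are 16 mm wide; open, the fingers measure 119 mm over their backs; the gripper's body (75 mm by 177 mm) begins 78 mm behind the grasp point.
Start: joints at [-1.31, 0.276, 1.505, -0, 1.361, -0.121], TCP at [214.242, -533.634, 205.493] pointing down, gripper open.
Joint ranges: [-2.89, 2.89], [-0.75, 2.08], [0.22, 2.7], [-1.18, 4.32], [0.11, 2.71], [-2.7, 2.7]. Speed limits (rad/s): [2.57, 2.57, 3.14, 3.14, 3.14, 3.14].

## Interface

Orientations are given as a unit quaternion [w, x, y, z].
In Python, from workcell import sense, viewer, workorder, r gives the robot as it stands.
- The arm moves only by the tool move_arm, never from a script. Its argument "targets" is a list of rows, each a list of 7 numbers: the turn, a rotation vector about the tool's x, y, z in degrees, then the shift along the tool's x, y, z in mm, then the finger opening in mm, from 0 to 94. In form: [[rx, ry, rz, x, y, z, grip], ...]. A call has exactly 10 rows; each row shifts and turns the commanded pose from where the row before left it, along the tool's axes as they then stand; what a row does not reach is not made up. A row lasts 1/8 s, in which the tool goes at most 62.5 mm and 10.7 degrees, less where a joint would pass 70% of its speed; a pose out of reach is approached as far as the arm can. A call with a gripper value outside its range is refused whole. The fingers move at their own pace and stop on an object; the grip force is fixed at half the most. Time passes only in rows, so rows that do not move let the fingers close, or fill a call up. It gives the time, the measured TCP pose, the force, the opening and the grip force at its end, in the units of the state.
- sense(): the state, without advancing time (a new reading comes with each control period).
- viewer.snapshot(name): name is "scene" or "top" or "wrist"; returns (picture, depth): 400x640x3 uint8, red, green, blue; 400x640 float32, mm along the optical axis (not along the pixel's ray), 0 where there is no reading.
- viewer.camera_model(name): a dict with "intrinsics" (3x3 intrinsics, pixels), "dist" ([k1, k2, p1, p2, k3] as OpenCV has them; the pictures are not rectified), "xyz" and "orientation" of the camera in the world. Camera axes: x right, y down, z forward; pixel columns grow to the right and rows downward; lengths in mm; the calibration is good to about 2 mm. A picture is of the moment at which its call begins: read the wrist's pose just before it. camera_model takes no time and is no camera call; for the wrist camera it gives the pose at the moment of the call.
- workorder.hand_in(): hands the job in; it is judged then, once.
The state is a dict: "time_s": time; "joint_positions": joint angles; "dq": joint speeds; "effort": joint torques, N m; "tool_pos": TCP position; "orientation": TCP orientation; "ft_force": force on the tool from outside, world axes, zero at the start; "ft_torque": the same for the moment, N m; "grip_width": finger opening in mm; "grasp_force": force on a finger pad.
Only numpy, scipy, OpenCV 4.12 (cv2) and the standard library are available. Lean on these libraries where they do the work, as an engineer would, in place of code of your own. Each camera call takes 0.05 s, during which the arm holds its last target. There are 200 camera calls.

## Task

Get the fume hood ready for work: with the fingertips beneath its lip, push the sliding sash up until its red pointer is level with the line on the green marker clip, and leave it there. Then press the green start button on the fan's control box and let it go. Only push and press: do not grip the sash, and leave the marker clip and all the other things where they are.

Things in the scene. Friction and masses are not known exactly. Their poses are not given: they have to be found in the camera images.
- lip_under (a point): the point to push: underside of the sash's lip, mid-width, 6 mm behind the lip's front edge. z axis: the way the sash travels (up, leaning 30 degrees back from vertical, away from the robot); y axis: along the lip to the robot's left. With the sash fully down this point is 88 mm above the worktop, and the space beneath is free down to the hood's 14 mm thick floor
- sash (a joint): travel of the clear sash up its sloping rails in m: 0 fully down, 0.165 at the top stop. A counterweight balances it: about 2 N of friction and 4 N per m/s of damping resist it either way, and it stays where it is left; sash and counterweight together weigh about 1 kg
- sash_pointer (a point): end of the red pointer at the right end of the sash's lip, 12 mm up the slope from the lip's underside; it moves with the sash. Axes as lip_under
- mark_line (a point): white line in the middle of the green marker clip (16 mm wide, 14 mm high) on the hood's right rail. The pointer is level with it when both are at the same place along this point's z axis (up the slope, 30 degrees back from vertical, away from the robot). The clip slides stiffly; it is to stay where it is
- hood: benchtop fume hood, fixed, white and aluminium with clear sides, 340 mm wide, 250 mm deep, 340 mm high plus exhaust collar. Its front leans 30 degrees back. Origin: middle of the front edge of its base, on the worktop; x points into the hood, away from the robot, y to the left. A brass counterweight runs beside its left rail
- fan_button_top (a point): centre of the top of the round green start button (34 mm across) of the fan, on the grey control box (80x110 mm, 43 mm high, fixed on the worktop to the left in front of the hood); pressed straight down
- fan_button (a joint): travel of the start button in m: 0 up, 0.006 fully down, which takes 5 N; it counts as pressed beyond 0.004 and springs back when let go
- window_edge (a point): middle of the window's lower edge, 26 mm behind lip_under, same axes. Here the sash's aluminium lip (sash_c0 in the rules) is fixed: 284 mm wide, 7 mm thick, it sticks out 32 mm from this point towards the robot along -x, with a flat free underside; a slanting blue cowl (sash_c1), 36 mm high, closes its top, so that there is nothing to grip
- petri_0: closed petri dish, 58 mm across, 14 mm high, on the hood's floor behind the sash; origin at the centre of its underside; to be left alone
- bottle_2: white bottle with blue cap, 60 mm across, 138 mm high, on the hood's floor behind the sash; origin at the centre of its underside; to be left alone
- timer: white bench timer, 62x66x18 mm, lying on the worktop in front of the hood; origin at the centre of its underside; to be left alone
- marker_2: white marker pen with red cap, 134 mm long, 14 mm high, lying in front of the hood; origin at the centre of its underside; to be left alone
- beaker: glass beaker with used tips, 66 mm across, 81 mm high, to the right in front; origin at the centre of its underside; to be left alone
- tape_roll: roll of brown tape, 96 mm across, 48 mm high, lying to the left of the hood; origin at the centre of its underside; to be left alone
- tip_box_blue: clear and blue pipette tip box, 90x120x109 mm, at the left; origin at the centre of its underside; to be left alone

How it is judged:
By the outcome, as a careful person would: the job done as asked, in the order asked, and still so for the second after the job is handed in, with the robot touching nothing.
It also fails if it takes over 58 s, if anything falls off the work surface, if the arm or the gripper's body presses on something with over 40 N, if the wrist force passes 120 N, or if a joint passes its speed limit or range.

## Working session

There is one attempt and no reset: what is moved stays moved. The work goes in short steps, Python scripts to look and compute and a tool call to move; the robot and the scene stay as the last step left them, time stands still between calls to the robot, and variables do not carry over. Pictures are saved under pics/ and viewed, at most 10 in all, crops included, and the job is handed in when it is done.

Besides the shell and the picture viewer there is one more tool, called after "Call:" as name([rows], argument=value, ...), one row to a line, values as JSON. move_arm: Moves the arm, as the interface text tells. Its arguments: {"type":"object","properties":{"targets":{"type":"array"}},"required":["targets"]}

```bash
mkdir -p pics; ls; python3 - <<'E'
from workcell import sense, viewer, r
import cv2,numpy as np
s=sense();print(s['time_s'],s['tool_pos'],s['orientation'],r.pinch_z)
for n in('scene','top'):
    p,d=viewer.snapshot(n);cv2.imwrite(f'pics/{n}.png',p[:,:,::-1]);np.savez(f'{n}.npz',p=p,d=d)
    print(n,viewer.camera_model(n))
E
```

```text
pics
0.0 [ 214.0721858  -533.07740459  204.64875108] [-8.54426465e-04  9.81835964e-01  1.89729814e-01 -8.13917739e-05] 18.8
scene {'intrinsics': array([[399.8532795 ,   0.        , 314.83677116],
       [  0.        , 399.8532795 , 202.29674313],
       [  0.        ,   0.        ,   1.        ]]), 'dist': array([-0.01321889,  0.        ,  0.        ,  0.        ,  0.        ]), 'xyz': array([-165.62089312,  670.51587596,  723.38898119]), 'orientation': array([ 0.20734547, -0.39684938,  0.79758978, -0.40418927])}
top {'intrinsics': array([[387.9146459 ,   0.        , 325.33989955],
       [  0.        , 387.9146459 , 190.06385084],
       [  0.        ,   0.        ,   1.        ]]), 'dist': array([0.00489951, 0.        , 0.        , 0.        , 0.        ]), 'xyz': array([ 327.66160226,  146.4460924 , 1282.73789622]), 'orientation': array([-0.06043903,  0.7100691 , -0.69799387,  0.07038147])}
```

View pics/scene.png

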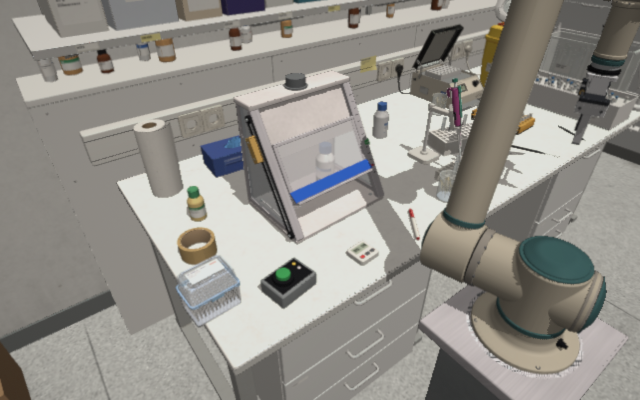

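View pics/top.png

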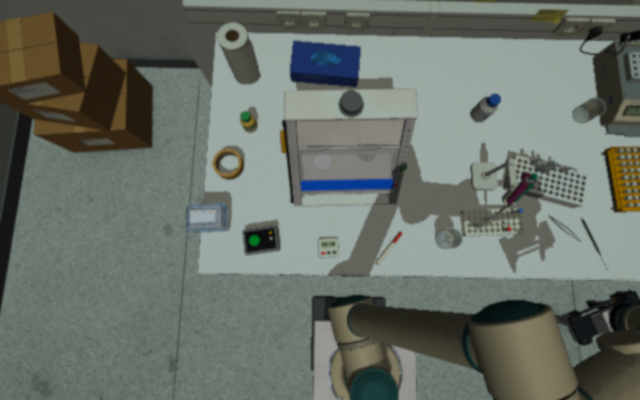

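The scene view shows the sash low with its blue cowl at about (332,182), the green clip near (366,142), the button at (284,274), and the timer and pen in front. In the top view the cowl is at (348,184), the button at (257,240) and the clip at (403,168).

```bash
cat > h.py <<'E'
import numpy as np,cv2
from scipy.spatial.transform import Rotation as R
from workcell import viewer,sense
def rot(q): return R.from_quat([q[1],q[2],q[3],q[0]]).as_matrix()
def rays(m,uv):
    n=cv2.undistortPoints(np.array(uv,float).reshape(-1,1,2),m['intrinsics'],m['dist']).reshape(-1,2)
    return np.c_[n,np.ones(len(n))]@rot(m['orientation']).T   # scaled so that depth=1
def pts(m,uv,d):
    uv=np.array(uv).reshape(-1,2); return m['xyz']+rays(m,uv)*d[uv[:,1],uv[:,0]][:,None]
def onplane(m,uv,z):
    v=rays(m,uv); return m['xyz']+v*((z-m['xyz'][2])/v[:,2])[:,None]
def tri(m1,a,m2,b):
    u=rays(m1,[a])[0];v=rays(m2,[b])[0];s=np.linalg.lstsq(np.c_[u,-v],m2['xyz']-m1['xyz'],rcond=None)[0]
    p=m1['xyz']+s[0]*u;q=m2['xyz']+s[1]*v;return (p+q)/2,np.linalg.norm(p-q)
def blobs(p,lo,hi,box=None,amin=4):
    k=cv2.inRange(cv2.cvtColor(p,cv2.COLOR_RGB2HSV),np.array(lo),np.array(hi))
    if box: z=np.zeros_like(k);x0,y0,x1,y1=box;z[y0:y1,x0:x1]=k[y0:y1,x0:x1];k=z
    n,l,s,c=cv2.connectedComponentsWithStats(k)
    return [(l==i,s[i],c[i]) for i in range(1,n) if s[i][4]>=amin]
E
python3 - <<'E'
from h import *
for n,bb,bg,bc in(('scene',(280,150,390,210),(260,255,310,290),(355,130,385,160)),('top',(290,170,410,200),(240,225,285,255),(393,155,415,180))):
    f=np.load(n+'.npz');p,d=f['p'],f['d'];m=viewer.camera_model(n)
    for nm,lo,hi,b in(('cowl',(105,150,60),(130,255,255),bb),('btn',(45,80,40),(90,255,255),bg),('clip',(40,50,20),(95,255,255),bc),('red0',(0,120,80),(8,255,255),(340,130,400,220))):
        for k,s,c in blobs(p,lo,hi,b):
            vu=np.argwhere(k)[:,::-1];P=pts(m,vu,d);ok=d[k]>0
            print(n,nm,s,c.round(1),'med',np.median(P[ok],0).round(1) if ok.any() else '')
            if nm=='cowl' and s[4]>50:
                l=vu[vu[:,0].argmin()];rr=vu[vu[:,0].argmax()];q=cv2.boxPoints(cv2.minAreaRect(vu.astype(np.float32)))
                print(' corners',q.round(1).tolist());Q=P[ok];a=np.linalg.svd(Q-Q.mean(0),full_matrices=False)[2]
                print(' axis',a.round(3).tolist(),'pct',np.percentile(Q,[1,99],axis=0).round(1).tolist())
p=np.load('scene.npz')['p'];a=cv2.resize(p[125:220,270:400],None,fx=6,fy=6,interpolation=2)
cv2.imwrite('pics/c1.png',a[:,:,::-1])
E
```

```text
scene cowl [291 160  80  43 840] [329.8 180.7] med [564.9  80.8 116.1]
 corners [[290.1000061035156, 193.10000610351562], [366.5, 157.5], [370.8999938964844, 167.0], [294.6000061035156, 202.6999969482422]]
 axis [[-0.04, 0.999, 0.001], [-0.859, -0.034, -0.512], [0.511, 0.021, -0.859]] pct [[549.1, -69.5, 108.0], [581.2, 205.9, 124.6]]
scene btn [275 267  16  15 190] [282.8 274. ] med [391.5 352.8  62.5]
scene clip [364 139   5   6  18] [366.2 141.4] med [607.1 -92.  166.4]
top cowl [301 179  93  12 875] [346.9 184.4] med [565.1  66.  118.7]
 corners [[300.79998779296875, 180.60000610351562], [393.0, 178.60000610351562], [393.20001220703125, 188.1999969482422], [301.0, 190.10000610351562]]
 axis [[-0.041, 0.999, -0.002], [-0.84, -0.035, -0.541], [0.54, 0.02, -0.841]] pct [[549.4, -72.6, 107.9], [582.2, 204.3, 128.6]]
top btn [248 234  13  13 119] [254.1 240.1] med [393.9 350.5  63.6]
top clip [400 164   7   7  35] [403.1 167.4] med [609.5 -96.7 170.8]
```

View pics/c1.png

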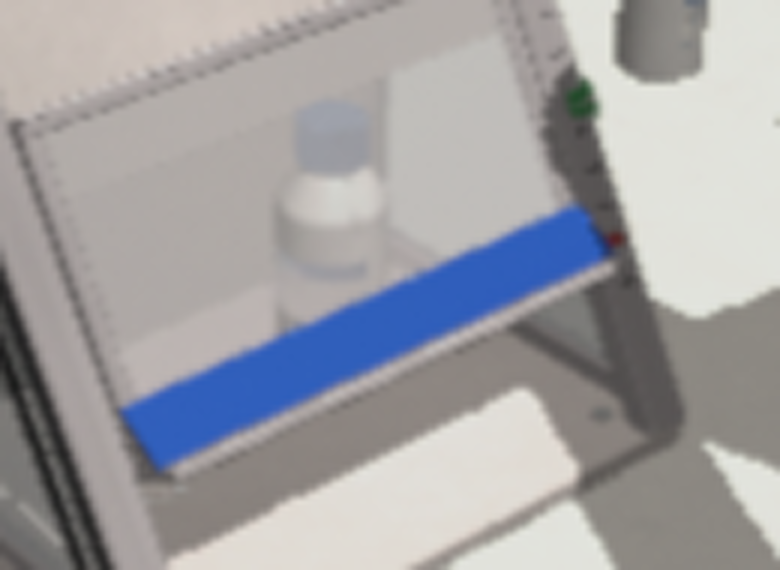

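The crop shows the red pointer at scene pixel (372.7,165), the clip centre at (367,141.3), and the grey lip edge just below the blue cowl. The fan button agrees between the two views at about (392,352,63).

```bash
cat >> h.py <<'E'
def plan(wps,n=None):
    """wps: list of (pos, 3x3 rot, rows). prints rows in tool axes"""
    s=sense();p=np.array(s['tool_pos']);M=rot(s['orientation'])
    for q,N,k in wps:
        rv=R.from_matrix(M.T@N).as_rotvec();p0,M0=p,M
        for i in range(1,k+1):
            p1=p0+(np.array(q)-p0)*i/k;M1=M0@R.from_rotvec(rv*i/k).as_matrix()
            print(np.r_[R.from_matrix(M.T@M1).as_rotvec(degrees=True),M.T@(p1-p)].round(1).tolist());p,M=p1,M1
        print('-',np.round(q))
YA=np.radians(2.35);XH=np.array([np.cos(YA),np.sin(YA),0]);YH=np.array([-np.sin(YA),np.cos(YA),0]);UP=np.array([0,0,1.])
SZ=.5*XH+np.sqrt(.75)*UP;SX=np.sqrt(.75)*XH-.5*UP
PUSH=np.c_[SZ,-YH,SX]
def down(az): a=np.radians(az);x=np.array([np.cos(a),np.sin(a),0]);return np.c_[x,np.cross(-UP,x),-UP]
E
python3 - <<'E'
from h import *
f=np.load('scene.npz');p,d=f['p'],f['d'];m=viewer.camera_model('scene')
g=np.load('top.npz');p2,d2=g['p'],g['d'];m2=viewer.camera_model('top')
print(p[162:169,369:377].tolist()[2:5])
for uv in([372,165],[373,165],[372,164],[373,166]): print(uv,pts(m,[uv],d)[0].round(1))
a=p.astype(int);k=(a[...,0]-a[...,1:].max(2)>25);k[:, :360]=0;k[:,395:]=0;k[:150]=0;k[180:]=0;print('red',np.argwhere(k)[:,::-1].tolist())
print('clip tri',tri(m,(366.2,141.4),m2,(403.1,167.4)))
# sash-plane profile: points of scene column strip through the cowl mid, in hood axes
for mm,dd,c,rr in((m,d,330,range(168,200)),(m2,d2,347,range(174,196))):
    P=pts(mm,[[c,v] for v in rr],dd);print(np.c_[list(rr),P@XH,P[:,2],P@SX,P@SZ].round(1).tolist())
E
```

```text
[[[38, 68, 136], [53, 55, 89], [77, 50, 61], [82, 39, 40], [86, 53, 52], [111, 102, 99], [195, 193, 185], [222, 222, 214]], [[37, 75, 151], [38, 57, 112], [66, 42, 72], [82, 44, 50], [86, 59, 58], [106, 97, 95], [184, 183, 176], [220, 220, 211]], [[45, 89, 178], [36, 68, 135], [49, 54, 92], [75, 70, 81], [87, 82, 83], [98, 94, 94], [146, 145, 140], [206, 207, 198]]]
[372, 165] [569.7 -87.5 104.1]
[373, 165] [569.5 -91.6 102.7]
[372, 164] [568.3 -85.7 108.9]
[373, 166] [570.5 -93.   98.2]
red [[372, 164], [373, 164], [372, 165], [373, 165]]
clip tri (array([611.0723732 , -97.71426515, 163.23312262]), np.float64(1.3257652836774507))
[[168.0, 591.5, 138.2, 443.2, 415.4], [169.0, 589.8, 136.2, 442.7, 412.9], [170.0, 589.7, 133.1, 444.1, 410.1], [171.0, 586.9, 132.0, 442.3, 407.7], [172.0, 587.9, 127.8, 445.3, 404.6], [173.0, 584.3, 127.5, 442.3, 402.5], [174.0, 585.0, 123.5, 444.9, 399.5], [175.0, 580.2, 124.2, 440.4, 397.6], [176.0, 579.3, 121.6, 440.9, 395.0], [177.0, 575.7, 121.3, 437.9, 392.9], [178.0, 573.1, 120.1, 436.3, 390.6], [179.0, 571.3, 118.3, 435.6, 388.1], [180.0, 570.8, 1
[... 826 characters left out ...]
 [177.0, 586.6, 135.4, 440.3, 410.6], [178.0, 584.2, 132.1, 439.9, 406.5], [179.0, 581.9, 128.5, 439.7, 402.2], [180.0, 580.0, 122.9, 440.8, 396.4], [181.0, 577.1, 121.7, 438.9, 393.9], [182.0, 573.3, 124.9, 434.1, 394.8], [183.0, 571.7, 117.5, 436.4, 387.6], [184.0, 567.8, 121.5, 431.0, 389.1], [185.0, 565.2, 119.0, 429.9, 385.6], [186.0, 562.9, 114.8, 430.0, 380.9], [187.0, 559.6, 115.4, 426.9, 379.8], [188.0, 558.1, 106.8, 429.9, 371.6], [189.0, 554.5, 109.2, 425.6, 371.8], [190.0, 551.3, 109.5, 422.7, 370.5], [191.0, 548.5, 108.0, 421.0, 367.8], [192.0, 544.5, 112.7, 415.2, 369.9], [193.0, 541.4, 112.4, 412.7, 368.1], [194.0, 555.6, 13.6, 474.4, 289.6], [195.0, 553.1, 8.7, 474.6, 284.1]]
```

Lip check in sash axes: the window plane is at SX about 442 and the lip front at about 412 (30 mm out, as given). The underside is at SZ about 363, with the pointer near 374 and the mark near 446, so about 71 mm to push. Approach planned with the fingers tilted 30° down, flat under the lip.

```bash
python3 - <<'E'
from h import *
def S(sx,sz,y): return sx*SX+sz*SZ+y*YH
plan([([150,-370,330],down(21.8),5),([290,-250,330],down(16),5),([370,-100,330],down(11),5),([390,60,330],down(4),5),(S(300,335,43)+np.array([-40,0,40]),PUSH,7),(S(330,335,43),PUSH,3)])
print(S(330,335,43),S(430,335,43))
E
```

```text
[-0.0, -0.0, 0.0, 0.3, -35.1, -25.0]
[-0.0, -0.0, 0.0, 0.3, -35.1, -25.0]
[-0.0, -0.0, 0.0, 0.2, -35.1, -25.0]
[-0.0, -0.0, 0.0, 0.2, -35.1, -25.0]
[-0.0, -0.0, 0.0, 0.2, -35.1, -25.0]
- [ 150 -370  330]
[0.0, 0.0, 1.2, 34.9, -11.9, -0.0]
[0.0, 0.0, 1.2, 34.7, -12.6, -0.0]
[0.0, 0.0, 1.2, 34.4, -13.3, -0.0]
[0.0, 0.0, 1.2, 34.1, -14.0, -0.0]
[0.0, 0.0, 1.2, 33.8, -14.7, -0.0]
- [ 290 -250  330]
[0.0, 0.0, 1.0, 23.6, -24.4, 0.0]
[0.0, 0.0, 1.0, 23.2, -24.8, 0.0]
[0.0, 0.0, 1.0, 22.8, -25.2, 0.0]
[0.0, 0.0, 1.0, 22.3, -25.6, 0.0]
[0.0, 0.0, 1.0, 21.9, -26.0, 0.0]
- [ 370 -100  330]
[0.0, 0.0, 1.4, 10.0, -30.6, 0.0]
[0.0, 0.0, 1.4, 9.3, -30.9, 0.0]
[0.0, 0.0, 1.4, 8.5, -31.1, 0.0]
[0.0, 0.0, 1.4, 7.8, -31.3, 0.0]
[0.0, 0.0, 1.4, 7.0, -31.5, 0.0]
- [390  60 330]
[-0.1, 8.6, 0.2, -0.7, -0.1, 21.4]
[-0.1, 8.6, 0.2, -3.9, -0.2, 21.1]
[-0.1, 8.6, 0.2, -7.0, -0.2, 20.3]
[-0.1, 8.6, 0.2, -9.9, -0.2, 19.0]
[-0.1, 8.6, 0.2, -12.6, -0.2, 17.3]
[-0.1, 8.6, 0.2, -15.1, -0.2, 15.2]
[-0.1, 8.6, 0.2, -17.2, -0.1, 12.8]
- [385.  60. 180.]
[-0.0, 0.0, -0.0, -4.9, 0.5, 28.2]
[-0.0, 0.0, -0.0, -4.9, 0.5, 28.2]
[-0.0, 0.0, -0.0, -4.9, 0.5, 28.2]
- [451.  62. 125.]
[451.14400381  61.55035514 125.11851027] [537.67371085  65.10138308  75.11851027]
```

Call:
move_arm([
  [0,0,0,0,-35,-25,0],
  [0,0,0,0,-35,-25,0],
  [0,0,0,0,-35,-25,0],
  [0,0,0,0,-35,-25,0],
  [0,0,0,0,-35,-25,0],
  [0,0,1.2,35,-12,0,0],
  [0,0,1.2,35,-12.5,0,0],
  [0,0,1.2,34.5,-13.5,0,0],
  [0,0,1.2,34,-14,0,0],
  [0,0,1.2,34,-14.5,0,0],
])

```text
time_s: 1.35
tool_pos: [290.1, -249.9, 330.2]
orientation: [-0.0, 0.99, 0.138, -0.0]
ft_force: [-1.1, 0.2, 0.2]
grip_width: 1.0
grasp_force: 0.0
```

Call:
move_arm([
  [0,0,1,23.5,-24.5,0,0],
  [0,0,1,23,-25,0,0],
  [0,0,1,23,-25,0,0],
  [0,0,1,22.5,-25.5,0,0],
  [0,0,1,22,-26,0,0],
  [0,0,1.4,10,-30.5,0,0],
  [0,0,1.4,9.5,-31,0,0],
  [0,0,1.4,8.5,-31,0,0],
  [0,0,1.4,8,-31.5,0,0],
  [0,0,1.4,7,-31.5,0,0],
])

```text
time_s: 2.6
tool_pos: [390.5, 59.9, 330.1]
orientation: [0.0, 0.999, 0.033, -0.0]
ft_force: [0.3, -0.1, 0.0]
grip_width: 0.6
grasp_force: 0.0
```

Call:
move_arm([
  [0,8.6,0.2,-1,0,21.5,0],
  [0,8.6,0.2,-4,0,21,0],
  [0,8.6,0.2,-7,0,20,0],
  [0,8.6,0.2,-10,0,19,0],
  [0,8.6,0.2,-12.5,0,17.5,0],
  [0,8.6,0.2,-15,0,15,0],
  [0,8.6,0.2,-17,0,13,0],
  [0,0,0,0,0,0,0],
  [0,0,0,0,0,0,0],
  [0,0,0,0,0,0,0],
])

```text
time_s: 3.85
tool_pos: [381.0, 75.7, 199.8]
orientation: [-0.039, 0.914, 0.035, 0.402]
ft_force: [-0.9, -0.3, -0.3]
grip_width: 0.4
grasp_force: 0.0
```

```bash
python3 - <<'E'
from h import *
def S(sx,sz,y): return sx*SX+sz*SZ+y*YH
s=sense();print(s['time_s'],s['tool_pos'],np.round(s['joint_positions'],2),s['ft_force'].round(1) if hasattr(s['ft_force'],'round') else s['ft_force'],(rot(s['orientation'])).round(2).tolist())
plan([(S(330,335,43),PUSH,3),(S(430,335,43),PUSH,5)])
p,d=viewer.snapshot('wrist');cv2.imwrite('pics/w1.png',p[:,:,::-1]);np.savez('w1.npz',p=p,d=d)
E
```

```text
3.85 [380.97832865  75.71339633 199.77770845] [-0.38 -0.45  2.48  0.85  0.51  0.48] [-0.9 -0.3 -0.3] [[0.67, 0.1, 0.73], [0.03, -0.99, 0.1], [0.74, -0.04, -0.67]]
[-1.3, 4.1, -0.0, -2.8, 8.0, 33.4]
[-1.3, 4.1, -0.0, -5.2, 7.2, 33.3]
[-1.3, 4.1, -0.0, -7.6, 6.4, 33.0]
- [451.  62. 125.]
[-0.0, 0.0, -0.0, 0.0, -0.0, 20.0]
[-0.0, 0.0, 0.0, 0.0, -0.0, 20.0]
[-0.0, 0.0, -0.0, 0.0, 0.0, 20.0]
[-0.0, 0.0, 0.0, -0.0, -0.0, 20.0]
[-0.0, 0.0, 0.0, 0.0, 0.0, 20.0]
- [538.  65.  75.]
```

View pics/w1.png

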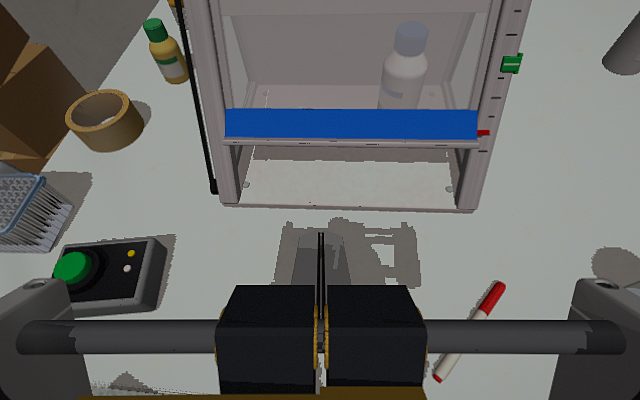

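The wrist view shows the pointer tip at about (484,132) and the clip with its line at (511,63), both clear of the tool. The last bit of the turn was not reached (elbow folded), so I make it up while going forward.

Call:
move_arm([
  [-0.6,0,0,-1,4,17,0],
  [-0.6,0,0,-1,4,17,0],
  [-0.6,2.4,0,-3,4,17,0],
  [-0.6,2.4,0,-3,3,17,0],
  [-0.6,2.4,0,-3.5,3,16,0],
  [-0.6,2.4,0,-4,3,16,0],
  [-0.3,2.4,0,-2,1,4,0],
  [0,0,0,0,0,0,0],
  [0,0,0,0,0,0,0],
  [0,0,0,0,0,0,0],
])

```text
time_s: 5.15
tool_pos: [429.3, 92.9, 149.9]
orientation: [-0.051, 0.887, 0.035, 0.458]
ft_force: [0.8, 0.1, -0.6]
grip_width: 0.3
grasp_force: 0.0
```

```bash
cat >> h.py <<'E'
def S(sx,sz,y): return sx*SX+sz*SZ+y*YH
def st():
    s=sense();t=np.array(s['tool_pos']);print(s['time_s'],t.round(1),'S',(t@SX).round(1),(t@SZ).round(1),(t@YH).round(1),'q',np.round(s['joint_positions'],2),'f',np.round(s['ft_force'],1),'\n',rot(s['orientation']).round(3).tolist())
E
python3 - <<'E'
from h import *
st()
plan([(S(430,335,43),PUSH,6)])
E
```

```text
5.15 [429.3  92.9 149.9] S 299.8 346.1 75.2 q [-0.23 -0.12  2.69  2.4   0.47 -1.04] f [ 0.8  0.1 -0.6] 
 [[0.578, 0.11, 0.809], [0.016, -0.992, 0.123], [0.816, -0.058, -0.575]]
[-0.9, 0.9, -0.1, 0.2, 7.3, 21.2]
[-0.9, 0.9, -0.1, -0.1, 7.0, 21.3]
[-0.9, 0.9, -0.1, -0.5, 6.7, 21.4]
[-0.9, 0.9, -0.1, -0.8, 6.3, 21.5]
[-0.9, 0.9, -0.1, -1.2, 6.0, 21.6]
[-0.9, 0.9, -0.1, -1.5, 5.7, 21.6]
- [538.  65.  75.]
```

Call:
move_arm([
  [0,0,0,-1,7,14,0],
  [0,0,0,-1,7,14,0],
  [0,0,0,-1,7,14,0],
  [-0.8,0.8,0,-1,6,10,0],
  [-0.8,0.8,0,-1,6,10,0],
  [-0.8,0.8,0,-1,4,5,0],
  [-0.8,0.8,0,-1,4,5,0],
  [-0.8,0.8,0,-1,0,0,0],
  [-0.8,0.8,0,-1,0,0,0],
  [0,0,0,0,0,0,0],
])

```text
time_s: 6.4
tool_pos: [505.6, 65.2, 122.4]
orientation: [-0.014, 0.876, 0.014, 0.482]
ft_force: [0.2, 0.2, -0.4]
grip_width: 0.4
grasp_force: 0.0
```

```bash
python3 - <<'E'
from h import *
st()
plan([(S(430,335,43),PUSH,4)])
E
```

```text
6.4 [505.6  65.2 122.4] S 378.6 359.9 44.4 q [-0.11  0.2   2.69  2.95  0.76 -1.5 ] f [ 0.2  0.2 -0.4] 
 [[0.535, 0.038, 0.844], [0.012, -0.999, 0.037], [0.845, -0.01, -0.535]]
[-0.0, 0.6, -0.1, -5.7, 0.5, 13.1]
[-0.0, 0.6, -0.1, -5.8, 0.4, 13.0]
[-0.0, 0.6, -0.1, -6.0, 0.4, 13.0]
[-0.0, 0.6, -0.1, -6.1, 0.4, 12.9]
- [538.  65.  75.]
```

Call:
move_arm([
  [0,0,0,-5.5,0,4,0],
  [0,0.6,0,-5.5,0,4,0],
  [0,0.6,0,-6,0,4,0],
  [0,0.6,0,-6,0,3,0],
  [0,0,0,0,0,0,0],
  [0,0,0,0,0,0,0],
  [0,0,0,0,0,0,0],
  [0,0,0,0,0,0,0],
  [0,0,0,0,0,0,0],
  [0,0,0,0,0,0,0],
])

```text
time_s: 7.65
tool_pos: [521.1, 69.1, 109.8]
orientation: [-0.011, 0.874, 0.012, 0.486]
ft_force: [0.1, -0.6, 0.2]
grip_width: 0.0
grasp_force: 0.0
```

```bash
python3 - <<'E'
from h import *
st()
plan([(S(430,335,43),PUSH,4)])
E
```

```text
7.65 [521.1  69.1 109.8] S 398.5 356.8 47.7 q [-0.07  0.29  2.69  3.03  0.85 -1.54] f [ 0.1 -0.6  0.2] 
 [[0.528, 0.032, 0.849], [0.011, -0.999, 0.031], [0.849, -0.007, -0.528]]
[0.1, 0.5, -0.2, -5.2, 1.2, 8.0]
[0.1, 0.5, -0.2, -5.3, 1.2, 8.0]
[0.1, 0.5, -0.2, -5.3, 1.2, 8.0]
[0.1, 0.5, -0.2, -5.4, 1.2, 7.9]
- [538.  65.  75.]
```

The elbow limit blocks a straight approach. Turning the tool about the slope axis by about 25° keeps the fingers flat to the lip and brings the wrist further out.

```bash
cat >> h.py <<'E'
P2=PUSH@R.from_rotvec([-25,0,0],degrees=True).as_matrix()
E
python3 - <<'E'
from h import *
plan([(S(385,350,55),P2,6),(S(388,335,45),P2,3),(S(428,335,43),P2,4)])
E
```

```text
[-4.1, 0.3, -0.0, -1.2, -1.2, -2.2]
[-4.1, 0.3, -0.0, -1.2, -1.0, -2.3]
[-4.1, 0.3, -0.0, -1.2, -0.9, -2.4]
[-4.1, 0.3, -0.0, -1.2, -0.7, -2.4]
[-4.1, 0.3, -0.0, -1.2, -0.5, -2.5]
[-4.1, 0.3, -0.0, -1.2, -0.3, -2.5]
- [506.  76. 111.]
[0.0, 0.0, 0.0, -5.0, 2.6, 2.3]
[-0.0, 0.0, 0.0, -5.0, 2.6, 2.3]
[-0.0, 0.0, -0.0, -5.0, 2.6, 2.3]
- [501.  66.  96.]
[0.0, 0.0, 0.0, 0.0, -3.8, 9.3]
[0.0, 0.0, 0.0, -0.0, -3.8, 9.3]
[0.0, 0.0, 0.0, 0.0, -3.8, 9.3]
[0.0, 0.0, 0.0, -0.0, -3.8, 9.3]
- [536.  65.  76.]
```

Call:
move_arm([
  [-4,0.3,0,-1,-1,-2.5,0],
  [-4,0.3,0,-1,-1,-2.5,0],
  [-4,0.3,0,-1,-1,-2.5,0],
  [-4,0.3,0,-1,-1,-2.5,0],
  [-4.5,0.3,0,-1,-0.5,-2.5,0],
  [-4.5,0.3,0,-2,0,-2.5,0],
  [0,0,0,-5,2.5,2,0],
  [0,0,0,-5,2.5,2,0],
  [0,0,0,-5,2.5,2,0],
  [0,0,0,0,0,0,0],
])

```text
time_s: 8.9
tool_pos: [500.5, 60.8, 93.7]
orientation: [0.177, 0.848, -0.092, 0.491]
ft_force: [-0.4, 1.2, -0.8]
grip_width: 0.8
grasp_force: 0.0
```

```bash
python3 - <<'E'
from h import *
st()
plan([(S(388,335,45),P2,4),(S(428,335,43),P2,4)])
E
```

```text
8.9 [500.5  60.8  93.7] S 388.4 332.5 40.2 q [ 0.6   0.48  2.55  4.25  1.05 -1.92] f [-0.4  1.2 -0.8] 
 [[0.501, -0.33, 0.8], [0.018, -0.92, -0.391], [0.866, 0.21, -0.455]]
[0.0, 0.0, -0.0, 0.6, -1.0, -0.6]
[0.0, 0.0, -0.0, 0.6, -1.0, -0.6]
[0.0, 0.0, -0.0, 0.6, -1.0, -0.6]
[0.0, 0.0, -0.0, 0.6, -1.0, -0.6]
- [501.  66.  96.]
[0.0, 0.0, 0.0, 0.0, -3.8, 9.3]
[0.0, 0.0, 0.0, -0.0, -3.8, 9.3]
[0.0, 0.0, 0.0, 0.0, -3.8, 9.3]
[0.0, -0.0, 0.0, -0.0, -3.8, 9.3]
- [536.  65.  76.]
```

Call:
move_arm([
  [1,0,0,0,-4,9,0],
  [1,0,0,0,-4,9,0],
  [1,0,0,0,-4,9,0],
  [1,0,0,0,-4,9,0],
  [0,0,0,0,0,0,0],
  [0,0,0,4,0,0,0],
  [0,0,0,4,0,0,0],
  [0,0,0,4,0,0,0],
  [0,0,0,0,0,0,0],
  [0,0,0,0,0,0,0],
])

```text
time_s: 10.15
tool_pos: [541.4, 64.6, 85.1]
orientation: [0.146, 0.853, -0.074, 0.495]
ft_force: [-0.2, -0.3, -0.9]
grip_width: 0.6
grasp_force: 0.0
```

```bash
python3 - <<'E'
from h import *
st()
p,d=viewer.snapshot('wrist');cv2.imwrite('pics/w2.png',p[:,:,::-1])
E
```

```text
10.15 [541.4  64.6  85.1] S 428.2 345.5 42.3 q [ 0.47  0.49  2.54  4.04  1.01 -1.87] f [-0.2 -0.3 -0.9] 
 [[0.499, -0.272, 0.823], [0.018, -0.946, -0.323], [0.867, 0.176, -0.467]]
```

View pics/w2.png

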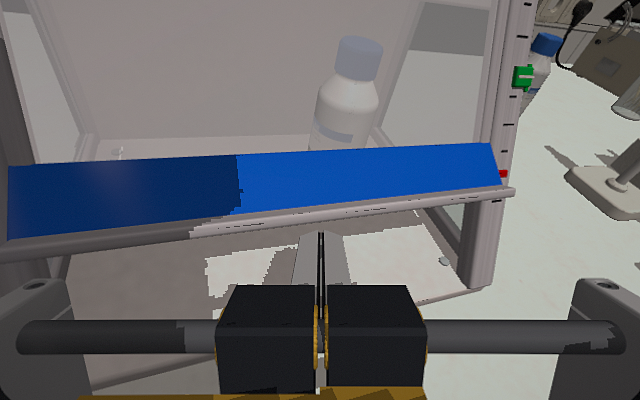

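The fingertips are under the lip; the pointer is at (503,173) and the clip at (523,77).

Call:
move_arm([
  [0,0,0,5,0,0,0],
  [0,0,0,5,0,0,0],
  [0,0,0,7,0,0,0],
  [0,0,0,8,0,0,0],
  [0,0,0,8,0,0,0],
  [0,0,0,8,0,0,0],
  [0,0,0,7,0,0,0],
  [0,0,0,5,0,0,0],
  [0,0,0,3,0,0,0],
  [0,0,0,0,0,0,0],
])

```text
time_s: 11.45
tool_pos: [569.7, 65.3, 134.2]
orientation: [0.146, 0.853, -0.075, 0.496]
ft_force: [0.4, -0.2, -0.0]
grip_width: 0.7
grasp_force: 0.0
```

```bash
python3 - <<'E'
from h import *
st()
p,d=viewer.snapshot('wrist');m=viewer.camera_model('wrist');np.savez('w3.npz',p=p,d=d)
a=p.astype(int);k=(a[...,0]-a[...,1:].max(2)>60);k[300:]=0;k[:,:430]=0
for v in np.argwhere(k)[:,::-1]: print(v,end='')
g=blobs(p,(45,100,50),(85,255,255),(440,0,640,250))
for b in g: print(b[1:]);x,y,w,h=b[1][:4]
x,y,w,h=max(g,key=lambda b:b[1][4])[1][:4]
c=p[max(0,y-30):y+130,x-60:x+60];print(x-60,max(0,y-30));cv2.imwrite('pics/w3.png',cv2.resize(c,None,fx=3.7,fy=3.7,interpolation=2)[:,:,::-1])
E
```

```text
11.45 [569.7  65.3 134.2] S 428.2 402.2 41.9 q [ 0.43  0.34  2.43  4.15  0.86 -2.12] f [ 0.4 -0.2 -0. ] 
 [[0.498, -0.273, 0.823], [0.018, -0.946, -0.324], [0.867, 0.176, -0.466]]
[500 182][501 182][502 182][503 182][496 183][497 183][498 183][499 183][500 183][501 183][502 183][503 183][504 183][496 184][497 184][498 184][499 184][500 184][501 184][502 184][503 184][504 184][497 185][498 185][499 185][500 185][501 185][502 185][503 185][497 186][498 186][499 186][500 186][501 186][502 186][503 186][504 186][497 187][498 187][499 187][500 187][501 187][502 187][503 187][504 187][498 188][499 188][500 188][501 188][502 188][503 188][498 189][499 189][500 189][501 189][502 189](array([499, 142,  21,  24, 292], dtype=int32), array([509.52739726, 154.06164384]))
439 112
```

View pics/w3.png

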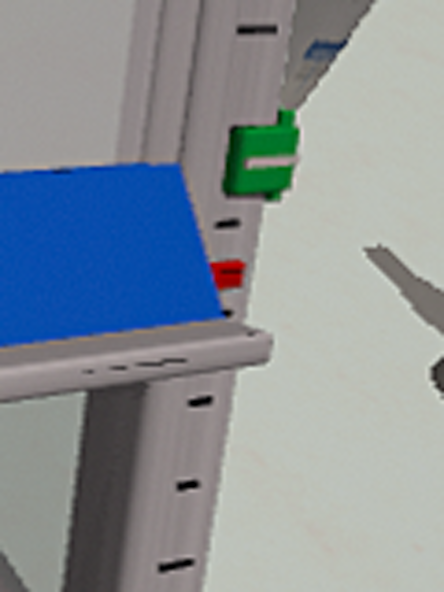

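The crop shows the clip's white line at pixel (512,155.5) and the pointer end at (504,185.5); the pointer is still below.

```bash
cat >> h.py <<'E'
def lvl(m,d,a,b):
    """a: line px, b: pointer px; SZ of both, by depth and on planes SX const"""
    for u in(a,b):
        x,y=np.round(u).astype(int);D=d[y-1:y+2,x-2:x+1];v=rays(m,[u])[0];P=m['xyz']+v*np.median(D[D>0])
        t=[m['xyz']+v*((c-m['xyz']@SX)/(v@SX)) for c in(425,430,435,440)]
        print(u,'depth pt SX,SZ,Y',[(P@w).round(1) for w in(SX,SZ,YH)],'planes SZ',[(q@SZ).round(1) for q in t],'Y',(t[1]@YH).round(1))
E
python3 - <<'E'
from h import *
f=np.load('w3.npz');m=viewer.camera_model('wrist');print((m['xyz']@SX).round(),(m['xyz']@SZ).round())
lvl(m,f['d'],(512,155.5),(503,185.5));lvl(m,f['d'],(508,156),(500,185.5))
E
```

```text
259.0 481.0
(512, 155.5) depth pt SX,SZ,Y [np.float64(435.4), np.float64(447.7), np.float64(-118.2)] planes SZ [np.float64(449.7), np.float64(448.7), np.float64(447.7), np.float64(446.8)] Y -111.3
(503, 185.5) depth pt SX,SZ,Y [np.float64(433.8), np.float64(425.0), np.float64(-111.7)] planes SZ [np.float64(427.8), np.float64(426.2), np.float64(424.6), np.float64(423.0)] Y -107.0
(508, 156) depth pt SX,SZ,Y [np.float64(435.4), np.float64(447.5), np.float64(-114.1)] planes SZ [np.float64(449.5), np.float64(448.5), np.float64(447.6), np.float64(446.6)] Y -107.4
(500, 185.5) depth pt SX,SZ,Y [np.float64(433.8), np.float64(425.3), np.float64(-108.6)] planes SZ [np.float64(428.1), np.float64(426.5), np.float64(424.9), np.float64(423.3)] Y -103.9
```

Call:
move_arm([
  [0,0,0,2,0,0,0],
  [0,0,0,2.5,0,0,0],
  [0,0,0,3,0,0,0],
  [0,0,0,3,0,0,0],
  [0,0,0,3,0,0,0],
  [0,0,0,2.5,0,0,0],
  [0,0,0,1.5,0,0,0],
  [0,0,0,0.5,0,0,0],
  [0,0,0,0,0,0,0],
  [0,0,0,0,0,0,0],
])

```text
time_s: 12.75
tool_pos: [578.5, 65.9, 149.2]
orientation: [0.146, 0.853, -0.074, 0.495]
ft_force: [-0.4, -0.9, -1.3]
grip_width: 0.6
grasp_force: 0.4
```

```bash
cat > look.py <<'E'
from h import *
import sys
st()
p,d=viewer.snapshot('wrist');m=viewer.camera_model('wrist');np.savez('wl.npz',p=p,d=d)
a=p.astype(int);k=(a[...,0]-a[...,1:].max(2)>60);k[300:]=0;k[:,:400]=0
n,l,s,c=cv2.connectedComponentsWithStats(k.astype(np.uint8))
G=max(blobs(p,(45,100,50),(85,255,255),(400,0,640,250)),key=lambda b:b[1][4])[1]
x,y,w,h=G[:4]
# white line: bright low-saturation pixels inside the clip's box, its middle rows
sub=a[y+4:y+h-4,x+4:x+w-2];wm=(sub.min(2)>140)&(np.ptp(sub,axis=2)<40);V=np.argwhere(wm)+[y+4,x+4]
L=V[:,::-1].mean(0)
i=min([i for i in range(1,n) if s[i][4]>10],key=lambda i:np.hypot(*(c[i]-L)))
print('clip',G,'line',L.round(1),len(V),'red',s[i],c[i].round(1))
lvl(m,d,L,c[i]);x0,y0=int(L[0])-40,int(L[1])-35
cv2.imwrite(f'pics/{sys.argv[1]}.png',cv2.resize(p[y0:y0+70,x0:x0+80],None,fx=7,fy=7,interpolation=2)[:,:,::-1]);print(x0,y0)
E
python3 look.py w4
```

```text
12.75 [578.5  65.9 149.2] S 428.3 419.6 42.2 q [ 0.42  0.3   2.4   4.2   0.81 -2.21] f [-0.4 -0.9 -1.3] 
 [[0.499, -0.272, 0.823], [0.018, -0.946, -0.323], [0.867, 0.176, -0.467]]
clip [497 163  20  24 240] line [509.  177.6] 17 red [497 183   9   7  55] [500.9 185.7]
[509.         177.64705882] depth pt SX,SZ,Y [np.float64(435.1), np.float64(448.1), np.float64(-117.7)] planes SZ [np.float64(451.0), np.float64(449.6), np.float64(448.1), np.float64(446.7)] Y -111.3
[500.87272727 185.74545455] depth pt SX,SZ,Y [np.float64(433.6), np.float64(442.7), np.float64(-108.6)] planes SZ [np.float64(445.5), np.float64(443.9), np.float64(442.3), np.float64(440.7)] Y -104.2
469 142
```

View pics/w4.png

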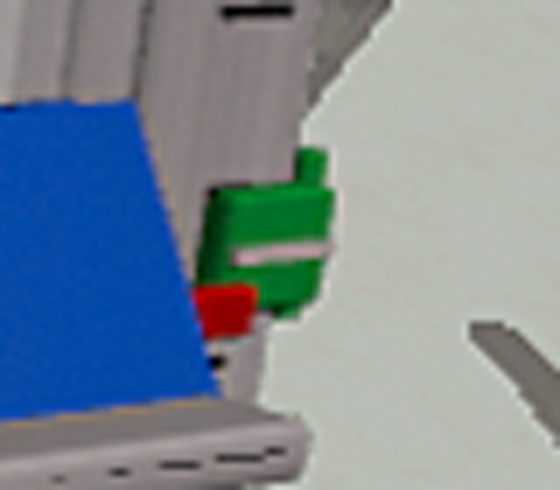

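Line at (509,178), pointer centre at (501,186): about 5.5 mm to go.

Call:
move_arm([
  [0,0,0,0.8,0,0,0],
  [0,0,0,0.8,0,0,0],
  [0,0,0,0.8,0,0,0],
  [0,0,0,0.8,0,0,0],
  [0,0,0,0.8,0,0,0],
  [0,0,0,0.4,0,0,0],
  [0,0,0,0.2,0,0,0],
  [0,0,0,0,0,0,0],
  [0,0,0,0,0,0,0],
  [0,0,0,0,0,0,0],
])

```text
time_s: 14.05
tool_pos: [580.8, 66.0, 153.2]
orientation: [0.146, 0.853, -0.074, 0.495]
ft_force: [-0.5, 1.5, -1.0]
grip_width: 0.0
grasp_force: 0.6
```

```bash
python3 look.py w5
```

```text
14.05 [580.8  66.  153.2] S 428.3 424.1 42.1 q [ 0.42  0.29  2.39  4.21  0.8  -2.23] f [-0.5  1.5 -1. ] 
 [[0.499, -0.272, 0.823], [0.018, -0.946, -0.323], [0.867, 0.176, -0.467]]
clip [498 169  18  14 151] line [nan nan] 0 red [497 183   9   7  54] [500.8 185.7]
[nan nan] depth pt SX,SZ,Y [np.float64(nan), np.float64(nan), np.float64(nan)] planes SZ [np.float64(nan), np.float64(nan), np.float64(nan), np.float64(nan)] Y nan
[500.7962963  185.74074074] depth pt SX,SZ,Y [np.float64(434.2), np.float64(447.0), np.float64(-109.4)] planes SZ [np.float64(450.0), np.float64(448.4), np.float64(446.8), np.float64(445.1)] Y -104.2look.py:11: RuntimeWarning: Mean of empty slice.
  L=V[:,::-1].mean(0)
  ret = um.true_divide(
h.py:40: RuntimeWarning: invalid value encountered in cast
  x,y=np.round(u).astype(int);D=d[y-1:y+2,x-2:x+1];v=rays(m,[u])[0];P=m['xyz']+v*np.median(D[D>0])
h.py:40: RuntimeWarning: overflow encountered in scalar subtract
  x,y=np.round(u).astype(int);D=d[y-1:y+2,x-2:x+1];v=rays(m,[u])[0];P=m['xyz']+v*np.median(D[D>0])
  return _methods._mean(a, axis=axis, dtype=dtype,
  ret = ret.dtype.type(ret / rcount)
Traceback (most recent call last):
  File "look.py", line 14, in <module>
    lvl(m,d,L,c[i]);x0,y0=int(L[0])-40,int(L[1])-35
                          ~~~^^^^^^
ValueError: cannot convert float NaN to integer
```

```bash
python3 - <<'E'
from h import *
f=np.load('wl.npz');p=f['p'];a=p.astype(int)
cv2.imwrite('pics/w5.png',cv2.resize(p[155:215,475:535],None,fx=9,fy=9,interpolation=2)[:,:,::-1])
# brightness of red+blue minus green rows for columns across the clip (line is light in R)
for c in range(503,516,2): print(c,a[176:194,c,0].tolist())
E
```

```text
503 [0, 0, 2, 0, 0, 15, 101, 187, 147, 145, 146, 145, 146, 137, 0, 25, 82, 146]
505 [0, 0, 0, 0, 0, 3, 76, 167, 155, 98, 92, 59, 20, 0, 0, 56, 138, 144]
507 [0, 0, 0, 0, 0, 24, 104, 175, 166, 0, 0, 0, 0, 0, 0, 1, 81, 209]
509 [2, 0, 0, 0, 0, 32, 114, 172, 159, 0, 0, 0, 3, 0, 0, 0, 77, 202]
511 [0, 0, 0, 0, 0, 49, 144, 166, 116, 0, 0, 0, 0, 0, 41, 140, 159, 189]
513 [0, 0, 0, 0, 0, 61, 168, 156, 81, 28, 59, 60, 85, 106, 164, 194, 186, 185]
515 [79, 94, 98, 132, 157, 145, 162, 163, 187, 193, 194, 189, 188, 185, 184, 182, 183, 184]
```

View pics/w5.png

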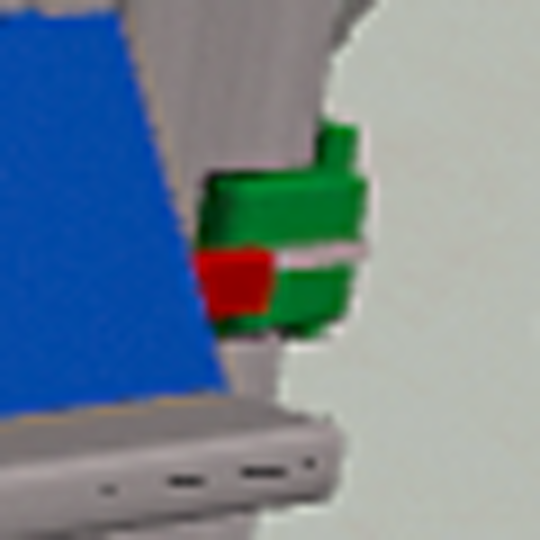

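Line at about (507,183.4), pointer centre at (501,185.7). At this downward angle parallax matters, so I lower the fingers along the same path until the camera is level with the pointer, and check there.

Call:
move_arm([
  [0,0,0,-2,0,0,0],
  [0,0,0,-6,0,0,0],
  [0,0,0,-8,0,0,0],
  [0,0,0,-8,0,0,0],
  [0,0,0,-8,0,0,0],
  [0,0,0,-8,0,0,0],
  [0,0,0,-8,0,0,0],
  [0,0,0,-8,0,0,0],
  [0,0,0,0,0,0,0],
  [0,0,0,0,0,0,0],
])

```text
time_s: 15.35
tool_pos: [552.9, 65.0, 104.7]
orientation: [0.146, 0.853, -0.074, 0.495]
ft_force: [0.3, -0.6, -0.5]
grip_width: 0.2
grasp_force: 0.0
```

```bash
cat > look2.py <<'E'
from h import *
st()
Ps=[]
for _ in range(3): p,d=viewer.snapshot('wrist');Ps.append(p.astype(float))
m=viewer.camera_model('wrist');a=np.mean(Ps,0);print('cam SX,SZ',(m['xyz']@SX).round(1),(m['xyz']@SZ).round(1));np.savez('wm.npz',p=a.astype(np.uint8),d=d)
k=(a[...,0]-a[...,1:].max(2)>60);k[:,:400]=0;k[300:]=0
n,l,s,c=cv2.connectedComponentsWithStats(k.astype(np.uint8));print([(s[i].tolist(),c[i].round(1)) for i in range(1,n) if s[i][4]>10])
g=(a[...,1]-np.maximum(a[...,0],a[...,2])>40);g[:,:400]=0;g[:,620:]=0;g[300:]=0
n,l,s,c=cv2.connectedComponentsWithStats(g.astype(np.uint8));print([(s[i].tolist(),c[i].round(1)) for i in range(1,n) if s[i][4]>10])
E
python3 look2.py
```

```text
15.35 [552.9  65.  104.7] S 428.4 368.2 42.3 q [ 0.46  0.42  2.5   4.08  0.94 -1.97] f [ 0.3 -0.6 -0.5] 
 [[0.499, -0.272, 0.823], [0.018, -0.946, -0.323], [0.867, 0.176, -0.467]]
cam SX,SZ 259.6 448.1
[([510, 107, 8, 9, 57], array([513.4, 111. ]))]
[([509, 96, 19, 12, 146], array([519.5, 102.7])), ([513, 111, 14, 8, 81], array([520.3, 114.8]))]
```

```bash
python3 - <<'E'
from h import *
f=np.load('wm.npz');p=f['p'];d=f['d'];a=p.astype(int);m=viewer.camera_model('wrist')
def sz(u,c):
    v=rays(m,[u])[0];q=m['xyz']+v*((c-m['xyz']@SX)/(v@SX));return (q@SZ).round(2)
for c in range(511,526,1): print(c,'R-G',(a[98:122,c,0]-a[98:122,c,1]).tolist(),'d',d[104:116:3,c].round(0).tolist())
for c in(430,433,436): print(c,'pointer',sz((514,111.0),c),'line',sz((521,109.),c),'1px',sz((514,110),c))
cv2.imwrite('pics/w6.png',cv2.resize(p[85:135,490:545],None,fx=10,fy=10,interpolation=2)[:,:,::-1])
E
```

```text
511 R-G [11, 1, -58, -71, -51, -54, -56, -63, -72, 63, 156, 167, 164, 165, 167, 154, 101, 24, -53, -82, -76, -22, 8, 12] d [235.0, 231.0, 231.0, 231.0]
512 R-G [12, 0, -53, -80, -76, -78, -84, -95, -108, 40, 151, 164, 158, 156, 154, 156, 158, 119, -2, -56, -59, -18, 7, 12] d [234.0, 231.0, 230.0, 231.0]
513 R-G [14, 4, -75, -117, -109, -112, -109, -114, -122, 31, 149, 164, 157, 155, 152, 151, 152, 109, -11, -61, -60, -9, 12, 12] d [232.0, 231.0, 232.0, 232.0]
514 R-G [13, 4, -90, -130, -116, -118, -120, -124, -131, 21, 147, 156, 149, 153, 151, 151, 151, 88, -71, -130, -92, -7, 12, 11] d [233.0, 231.0, 231.0, 232.0]
515 R-G [14, 5, -94, -135, -122, -122, -123, -124, -131, 29, 151, 148, 145, 156, 153, 153, 154, 71, -82, -123, -88, -5, 11, 11] d [235.0, 231.0, 233.0, 233.0]
516 R-G [14, 3, -80, -133, -122, -120, -121, -123, -129, 36, 158, 150, 148, 162, 164, 169, 172, 69, -91, -120, -87, -6, 13, 11] d [234.0, 232.0, 231.0, 234.0]
517 R-G [14, 1, -75, -132, -120, -121, -122, -123, -127, -26, 127, 153, 118, 75, -9, -58, -108, -131, -126, -117, -85, -2, 13, 11] d [234.0, 234.0, 233.0, 234.
[... 760 characters left out ...]
18, -116, -120, -110, -79, -47, -2, 13] d [236.0, 236.0, 237.0, 237.0]
523 R-G [-94, -99, -137, -134, -122, -121, -121, -122, -121, -118, -13, 18, 3, -48, -116, -118, -116, -116, -119, -109, -71, 1, 14, 12] d [237.0, 237.0, 236.0, 238.0]
524 R-G [-118, -115, -139, -133, -122, -120, -121, -120, -119, -116, -13, 18, 4, -49, -115, -118, -116, -117, -118, -105, -29, -1, 12, 12] d [237.0, 238.0, 237.0, 239.0]
525 R-G [-117, -112, -137, -133, -121, -121, -122, -121, -120, -116, -14, 18, 2, -52, -115, -116, -118, -117, -109, -76, -12, 3, 3, 11] d [237.0, 238.0, 239.0, 239.0]
430 pointer 446.95 line 448.29 1px 447.64
433 pointer 446.94 line 448.29 1px 447.63
436 pointer 446.92 line 448.29 1px 447.62
```

View pics/w6.png

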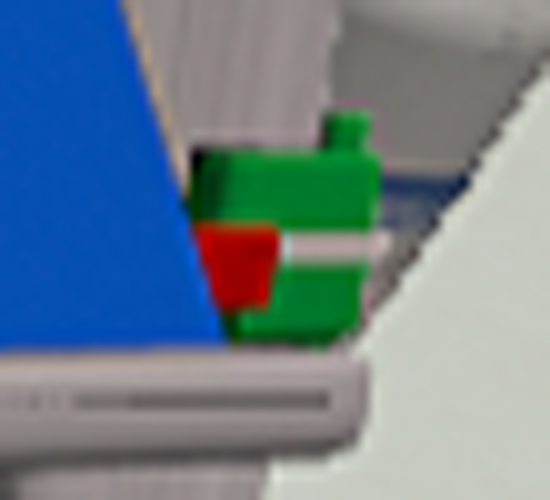

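At camera level the line is on row 109.4 and the pointer centre on row 111.1: about 1.1 mm low. One last small nudge up.

Call:
move_arm([
  [0,0,0,8,0,0,0],
  [0,0,0,10,0,0,0],
  [0,0,0,10,0,0,0],
  [0,0,0,10,0,0,0],
  [0,0,0,10,0,0,0],
  [0,0,0,6,0,0,0],
  [0,0,0,1.5,0,0,0],
  [0,0,0,0.8,0,0,0],
  [0,0,0,0.8,0,0,0],
  [0,0,0,0,0,0,0],
])

```text
time_s: 16.75
tool_pos: [580.8, 65.9, 153.5]
orientation: [0.146, 0.854, -0.074, 0.494]
ft_force: [-0.1, -0.0, -0.2]
grip_width: 0.2
grasp_force: 0.4
```

```bash
python3 look2.py
```

```text
16.75 [580.8  65.9 153.5] S 428.2 424.4 42.0 q [ 0.42  0.29  2.39  4.21  0.8  -2.23] f [-0.1 -0.  -0.2] 
 [[0.5, -0.272, 0.822], [0.018, -0.946, -0.323], [0.866, 0.177, -0.468]]
cam SX,SZ 259.7 504.3
[([496, 183, 10, 7, 56], array([500.5, 185.7]))]
[([498, 169, 17, 14, 140], array([507.4, 176.8])), ([499, 185, 15, 8, 64], array([507.3, 188.3]))]
```

Call:
move_arm([
  [0,0,0,-1,0,0,0],
  [0,0,0,-6,0,0,0],
  [0,0,0,-10,0,0,0],
  [0,0,0,-10,0,0,0],
  [0,0,0,-10,0,0,0],
  [0,0,0,-10,0,0,0],
  [0,0,0,-10,0,0,0],
  [0,0,0,0,0,0,0],
  [0,0,0,0,0,0,0],
  [0,0,0,0,0,0,0],
])

```text
time_s: 18.15
tool_pos: [553.2, 65.0, 105.2]
orientation: [0.146, 0.853, -0.075, 0.495]
ft_force: [0.1, -0.5, -0.2]
grip_width: 0.5
grasp_force: 0.0
```

```bash
python3 look2.py; python3 - <<'E'
from h import *
p=np.load('wm.npz')['p'].astype(int)
for c in(513,514,515,521,522,523): print(c,(p[98:122,c,0]-p[98:122,c,1]).tolist())
E
```

```text
18.15 [553.2  65.  105.2] S 428.4 368.8 42.3 q [ 0.46  0.42  2.5   4.08  0.94 -1.97] f [ 0.1 -0.5 -0.2] 
 [[0.498, -0.272, 0.823], [0.017, -0.946, -0.323], [0.867, 0.175, -0.466]]
cam SX,SZ 259.5 448.2
[([509, 107, 9, 9, 56], array([513.3, 111. ]))]
[([509, 96, 19, 13, 146], array([519.6, 103.3])), ([512, 112, 14, 7, 75], array([519.7, 115.4]))]
513 [10, 17, -27, -116, -113, -110, -111, -115, -123, 22, 149, 141, 137, 155, 151, 151, 153, 105, -58, -132, -109, -26, 10, 13]
514 [12, 19, -47, -134, -123, -119, -123, -125, -133, 24, 149, 166, 158, 155, 151, 150, 152, 104, -57, -130, -106, -23, 11, 12]
515 [11, 20, -44, -134, -126, -120, -122, -124, -131, 27, 151, 149, 144, 155, 154, 154, 155, 75, -76, -129, -105, -28, 10, 12]
521 [12, 14, -54, -128, -124, -120, -120, -122, -120, -121, -80, 3, 28, -12, -103, -117, -118, -118, -118, -120, -99, -38, 11, 13]
522 [-21, -27, -103, -134, -125, -119, -120, -121, -122, -120, -79, 3, 28, -12, -103, -117, -119, -115, -115, -121, -98, -44, 7, 13]
523 [-100, -104, -130, -136, -124, -121, -122, -122, -122, -118, -80, 3, 28, -12, -103, -118, -118, -117, -118, -119, -93, 0, 15, 11]
```

Call:
move_arm([
  [0,0,0,9,0,0,0],
  [0,0,0,11,0,0,0],
  [0,0,0,11,0,0,0],
  [0,0,0,11,0,0,0],
  [0,0,0,11,0,0,0],
  [0,0,0,2,0,0,0],
  [0,0,0,1.2,0,0,0],
  [0,0,0,1.2,0,0,0],
  [0,0,0,0,0,0,0],
  [0,0,0,0,0,0,0],
])

```text
time_s: 19.55
tool_pos: [580.8, 65.8, 153.6]
orientation: [0.146, 0.854, -0.074, 0.494]
ft_force: [-1.6, -0.9, -0.9]
grip_width: 0.7
grasp_force: 0.7
```

Call:
move_arm([
  [0,0,0,-1,0,0,0],
  [0,0,0,-6,0,0,0],
  [0,0,0,-10,0,0,0],
  [0,0,0,-10,0,0,0],
  [0,0,0,-10,0,0,0],
  [0,0,0,-10,0,0,0],
  [0,0,0,-10,0,0,0],
  [0,0,0,0,0,0,0],
  [0,0,0,0,0,0,0],
  [0,0,0,0,0,0,0],
])

```text
time_s: 20.8
tool_pos: [553.4, 65.1, 105.6]
orientation: [0.146, 0.853, -0.075, 0.495]
ft_force: [-0.7, -0.4, -0.7]
grip_width: 0.5
grasp_force: 0.0
```

```bash
python3 look2.py; python3 - <<'E'
from h import *
p=np.load('wm.npz')['p'].astype(int)
for c in(513,514,515,521,522,523): print(c,(p[98:122,c,0]-p[98:122,c,1]).tolist())
E
```

```text
20.8 [553.4  65.1 105.6] S 428.4 369.2 42.3 q [ 0.46  0.42  2.5   4.08  0.94 -1.98] f [-0.7 -0.4 -0.7] 
 [[0.498, -0.272, 0.823], [0.018, -0.946, -0.323], [0.867, 0.175, -0.466]]
cam SX,SZ 259.5 448.6
[([509, 108, 9, 8, 54], array([513.3, 111.1]))]
[([509, 97, 19, 12, 143], array([519.5, 103.7])), ([512, 112, 14, 8, 77], array([519.6, 116.1]))]
513 [9, 13, 3, -78, -123, -111, -111, -115, -120, -48, 106, 177, 130, 132, 156, 151, 156, 134, -30, -132, -120, -64, 3, 14]
514 [9, 14, 8, -95, -134, -120, -122, -124, -130, -55, 104, 177, 113, 119, 156, 150, 154, 133, -28, -129, -117, -71, 4, 14]
515 [9, 14, 6, -83, -137, -123, -123, -124, -128, -49, 110, 179, 116, 122, 158, 154, 159, 133, -21, -128, -116, -68, 4, 13]
521 [10, 9, -3, -103, -136, -121, -120, -121, -121, -121, -119, -26, 15, 9, -37, -115, -118, -119, -118, -118, -112, -75, -3, 13]
522 [-30, -32, -51, -132, -137, -122, -121, -122, -122, -121, -117, -25, 15, 8, -38, -116, -118, -119, -117, -118, -111, -74, 1, 14]
523 [-106, -104, -104, -139, -136, -122, -121, -120, -122, -121, -117, -25, 14, 9, -38, -115, -118, -117, -117, -117, -109, -61, -7, 13]
```

Still about 0.8 mm low (line row 110.45, pointer 111.6); one more nudge.

Call:
move_arm([
  [0,0,0,9,0,0,0],
  [0,0,0,11,0,0,0],
  [0,0,0,11,0,0,0],
  [0,0,0,11,0,0,0],
  [0,0,0,11,0,0,0],
  [0,0,0,2,0,0,0],
  [0,0,0,1.4,0,0,0],
  [0,0,0,1.2,0,0,0],
  [0,0,0,0.4,0,0,0],
  [0,0,0,0,0,0,0],
])

```text
time_s: 22.2
tool_pos: [581.5, 65.8, 154.7]
orientation: [0.146, 0.854, -0.074, 0.494]
ft_force: [-1.7, -0.1, -0.8]
grip_width: 0.4
grasp_force: 0.7
```

Call:
move_arm([
  [0,0,0,-1,0,0,0],
  [0,0,0,-6,0,0,0],
  [0,0,0,-10,0,0,0],
  [0,0,0,-10,0,0,0],
  [0,0,0,-10,0,0,0],
  [0,0,0,-10,0,0,0],
  [0,0,0,-10,0,0,0],
  [0,0,0,-1,0,0,0],
  [0,0,0,0,0,0,0],
  [0,0,0,0,0,0,0],
])

```text
time_s: 23.45
tool_pos: [553.4, 65.1, 105.5]
orientation: [0.146, 0.853, -0.075, 0.495]
ft_force: [0.2, -0.7, 0.4]
grip_width: 0.2
grasp_force: 0.0
```

```bash
python3 look2.py; python3 - <<'E'
from h import *
p=np.load('wm.npz')['p'].astype(int)
for c in(514,515,521,522): print(c,(p[98:122,c,0]-p[98:122,c,1]).tolist())
bt=np.array([392.5,351.5])
plan([(S(330,365,42),P2,4),([400,110,260],down(0),7),([395,270,200],down(20),5),([*bt,120],down(41),3)])
E
```

```text
23.45 [553.4  65.1 105.5] S 428.4 369.2 42.3 q [ 0.46  0.42  2.5   4.08  0.94 -1.98] f [ 0.2 -0.7  0.4] 
 [[0.498, -0.272, 0.823], [0.017, -0.946, -0.323], [0.867, 0.175, -0.466]]
cam SX,SZ 259.6 448.6
[([510, 106, 8, 9, 58], array([513.6, 109.4]))]
[([509, 97, 19, 12, 130], array([520.1, 103.3])), ([513, 112, 13, 6, 60], array([519.7, 115. ]))]
514 [10, 14, 7, -95, -135, -120, -125, -107, 92, 181, 156, 155, 151, 150, 152, 137, 21, -111, -128, -101, -11, 16, 12, 9]
515 [9, 13, 6, -90, -137, -122, -126, -104, 96, 181, 157, 154, 152, 151, 152, 139, 29, -104, -124, -99, -11, 17, 12, 10]
521 [10, 9, -4, -103, -136, -122, -121, -121, -121, -121, -118, -26, 14, 9, -37, -115, -118, -118, -117, -113, -7, 19, 11, 9]
522 [-28, -28, -47, -131, -136, -121, -121, -122, -122, -121, -117, -24, 14, 9, -37, -116, -118, -117, -117, -114, -6, 19, 11, 10]
[-1.0, -0.0, -0.0, -1.0, 8.8, -22.9]
[-1.0, -0.0, -0.0, -1.0, 9.2, -22.8]
[-1.0, -0.0, -0.0, -1.0, 9.6, -22.6]
[-1.0, -0.0, -0.0, -1.0, 10.0, -22.4]
- [466.  61. 151.]
[3.1, -8.5, -1.6, 8.9, -0.0, -17.3]
[3.1, -8.5, -1.6, 6.2, -0.8, -18.5]
[3.1, -8.5, -1.6, 3.5, -1.7, -19.1]
[3.1, -8.5, -1.6, 0.7, -2.6, -19.3]
[3.1, -8.5, -1.6, -2.1, -3.7, -19.0]
[3.1, -8.5, -1.6, -4.7, -4.8, -18.3]
[3.1, -8.5, -1.6, -7.2, -5.9, -17.1]
- [400 110 260]
[0.0, 0.0, -4.0, -1.0, -32.0, 12.0]
[0.0, 0.0, -4.0, 1.2, -32.0, 12.0]
[0.0, 0.0, -4.0, 3.5, -31.8, 12.0]
[0.0, 0.0, -4.0, 5.7, -31.5, 12.0]
[0.0, 0.0, -4.0, 7.9, -31.0, 12.0]
- [395 270 200]
[0.0, 0.0, -7.0, 8.5, -25.8, 26.7]
[0.0, 0.0, -7.0, 11.6, -24.6, 26.7]
[0.0, 0.0, -7.0, 14.5, -23.0, 26.7]
- [392. 352. 120.]
```

Pointer row 110.0 against line row 110.45: within about 0.3 mm, so the sash is set. Now back out from under the lip.

Call:
move_arm([
  [0,0,0,0,2,-8,0],
  [0,0,0,0,4,-12,0],
  [0,0,0,0,4,-12,0],
  [0,0,0,0,3,-10,0],
  [2,-1,0,2,0,-6,0],
  [3,-3,0,4,0,-6,0],
  [3,-4,0,5,0,-6,0],
  [3,-5,0,6,0,-8,0],
  [3,-5,0,6,0,-8,0],
  [3,-5,0,6,0,-8,0],
])

```text
time_s: 24.85
tool_pos: [502.9, 59.7, 118.4]
orientation: [0.028, 0.931, -0.011, 0.363]
ft_force: [0.9, 0.6, -0.8]
grip_width: 0.6
grasp_force: 0.0
```

```bash
python3 - <<'E'
from h import *
st()
plan([([400,110,260],down(0),8),([395,270,200],down(20),5),([392.5,351.5,120],down(41),3)])
E
```

```text
24.85 [502.9  59.7 118.4] S 378.0 355.0 39.1 q [ 0.06  0.03  2.41  4.32  0.11 -2.7 ] f [ 0.9  0.6 -0.8] 
 [[0.736, -0.041, 0.676], [0.0, -0.998, -0.061], [0.677, 0.045, -0.734]]
[0.4, -5.3, -0.2, 2.5, -5.0, -22.1]
[0.4, -5.3, -0.2, 0.5, -5.1, -22.2]
[0.4, -5.3, -0.2, -1.6, -5.3, -22.1]
[0.4, -5.3, -0.2, -3.6, -5.4, -21.8]
[0.4, -5.3, -0.2, -5.6, -5.6, -21.3]
[0.4, -5.3, -0.2, -7.5, -5.8, -20.7]
[0.4, -5.3, -0.2, -9.4, -5.9, -19.9]
[0.4, -5.3, -0.2, -11.2, -6.1, -18.9]
- [400 110 260]
[0.0, -0.0, -4.0, -1.0, -32.0, 12.0]
[0.0, -0.0, -4.0, 1.2, -32.0, 12.0]
[0.0, -0.0, -4.0, 3.5, -31.8, 12.0]
[0.0, -0.0, -4.0, 5.7, -31.5, 12.0]
[0.0, -0.0, -4.0, 7.9, -31.0, 12.0]
- [395 270 200]
[0.0, 0.0, -7.0, 8.5, -25.8, 26.7]
[0.0, 0.0, -7.0, 11.6, -24.6, 26.7]
[0.0, 0.0, -7.0, 14.5, -23.0, 26.7]
- [392. 352. 120.]
```

Call:
move_arm([
  [4,4,-3,0,0,-6,0],
  [5,3,-5,0,0,-6,0],
  [5,2,-5,2,0,-8,0],
  [5,0,-5,2,0,-8,0],
  [4,-3,-4,3,0,-10,0],
  [0,-6,0,3,0,-10,0],
  [0,-6,0,0,0,-12,0],
  [0,-6,0,0,0,-12,0],
  [0,-6,0,0,0,-12,0],
  [0,-6,0,0,0,-12,0],
])

```text
time_s: 26.1
tool_pos: [528.9, 100.0, 162.8]
orientation: [-0.04, 0.916, 0.059, 0.395]
ft_force: [0.1, 0.3, -0.8]
grip_width: 0.2
grasp_force: 0.0
```

```bash
python3 - <<'E'
from h import *
st()
plan([([400,140,240],down(25),5),([395,270,200],down(30),4),([392.5,351.5,110],down(41),3)])
E
```

```text
26.1 [528.9 100.  162.8] S 379.7 407.3 78.2 q [-0.07 -0.03  2.37  1.57  0.17 -0.12] f [ 0.1  0.3 -0.8] 
 [[0.681, 0.14, 0.718], [0.077, -0.99, 0.12], [0.728, -0.026, -0.685]]
[1.1, -9.3, -3.3, -5.7, -11.9, -28.1]
[1.1, -9.3, -3.3, -9.5, -12.9, -26.7]
[1.1, -9.3, -3.3, -12.8, -14.1, -24.6]
[1.1, -9.3, -3.3, -15.8, -15.3, -22.0]
[1.1, -9.3, -3.3, -18.2, -16.7, -18.9]
- [400 140 240]
[0.0, 0.0, -1.2, 12.6, -30.0, 10.0]
[0.0, 0.0, -1.2, 13.3, -29.7, 10.0]
[0.0, 0.0, -1.2, 13.9, -29.4, 10.0]
[0.0, 0.0, -1.2, 14.5, -29.1, 10.0]
- [395 270 200]
[0.0, -0.0, -3.7, 12.9, -23.9, 30.0]
[0.0, -0.0, -3.7, 14.4, -23.1, 30.0]
[0.0, -0.0, -3.7, 15.8, -22.1, 30.0]
- [392. 352. 110.]
```

Call:
move_arm([
  [0,-1,0,0,0,-20,0],
  [0,-5,0,-2,-5,-22,0],
  [1,-8,-2,-5,-10,-20,0],
  [1,-8,-2,-8,-10,-20,0],
  [1,-8,-2,-10,-10,-18,0],
  [1,-8,-2,-12,-10,-18,0],
  [1,-8,-2,-12,-10,-16,0],
  [0,0,0,0,0,0,0],
  [0,0,0,0,0,0,0],
  [0,0,0,0,0,0,0],
])

```text
time_s: 27.35
tool_pos: [436.6, 148.8, 223.1]
orientation: [-0.055, 0.977, 0.175, 0.111]
ft_force: [0.8, -0.6, -0.7]
grip_width: 0.4
grasp_force: 0.0
```

```bash
python3 - <<'E'
from h import *
st()
plan([([395,270,200],down(25),6),([392.5,351.5,110],down(35),4)])
E
```

```text
27.35 [436.6 148.8 223.1] S 271.5 414.4 130.7 q [ 0.06 -0.04  1.87  0.15  1.11  1.23] f [ 0.8 -0.6 -0.7] 
 [[0.914, 0.354, 0.197], [0.33, -0.933, 0.145], [0.235, -0.068, -0.97]]
[-0.6, -2.3, -0.8, -0.6, -21.0, 5.3]
[-0.6, -2.3, -0.8, -0.1, -21.1, 5.1]
[-0.6, -2.3, -0.8, 0.4, -21.1, 4.9]
[-0.6, -2.3, -0.8, 0.9, -21.2, 4.7]
[-0.6, -2.3, -0.8, 1.3, -21.2, 4.4]
[-0.6, -2.3, -0.8, 1.8, -21.2, 4.1]
- [395 270 200]
[0.0, 0.0, -2.5, 8.0, -18.7, 22.5]
[0.0, 0.0, -2.5, 8.9, -18.4, 22.5]
[0.0, 0.0, -2.5, 9.6, -18.0, 22.5]
[0.0, 0.0, -2.5, 10.4, -17.5, 22.5]
- [392. 352. 110.]
```

Call:
move_arm([
  [-0.6,-2.3,-0.8,-0.5,-21,5,0],
  [-0.6,-2.3,-0.8,0,-21,5,0],
  [-0.6,-2.3,-0.8,0.5,-21,5,0],
  [-0.6,-2.3,-0.8,1,-21,5,0],
  [-0.6,-2.3,-0.8,1.5,-21,4.5,0],
  [-0.6,-2.3,-0.8,2,-21,4,0],
  [0,0,-2.5,8,-18.5,22,0],
  [0,0,-2.5,9,-18.5,22,0],
  [0,0,-2.5,9.5,-18,22,0],
  [0,0,-2.5,10.5,-17.5,22,0],
])

```text
time_s: 28.6
tool_pos: [394.3, 350.5, 111.4]
orientation: [0.002, 0.953, 0.302, 0.0]
ft_force: [-0.5, 0.3, -0.2]
grip_width: 0.3
grasp_force: 0.0
```

```bash
python3 - <<'E'
from h import *
st()
for n,c in(('scene',(260,255,310,290)),('top',(235,225,285,255))):
    p,d=viewer.snapshot(n);m=viewer.camera_model(n)
    for k,s,cc in blobs(p,(45,80,40),(90,255,255),c,20): print(n,s,cc.round(1),onplane(m,[cc],60).round(1))
p,d=viewer.snapshot('wrist');cv2.imwrite('pics/w7.png',p[:,:,::-1]);m=viewer.camera_model('wrist')
for k,s,cc in blobs(p,(45,80,40),(90,255,255),None,300): print('wrist',s,cc.round(1),onplane(m,[cc],60).round(1),np.median(pts(m,np.argwhere(k)[:,::-1],d),0).round(1))
plan([([392.5,351.5,80],down(35),4)])
E
```

```text
28.6 [394.3 350.5 111.4] S 297.9 300.7 334.1 q [ 0.6   0.28  1.75 -0.    1.11  1.56] f [-0.5  0.3 -0.2] 
 [[0.817, 0.576, 0.002], [0.576, -0.817, -0.004], [-0.001, 0.004, -1.0]]
scene [275 267  17  15 192] [282.8 274. ] [[393.  351.5  60. ]]
top [241 226   9   8  25] [244.4 229.8] [[425.6 382.8  60. ]]
wrist [ 299  192   44   45 1483] [320.7 212.9] [[395.8 351.3  60. ]] [397.9 353.3  67.8]
[0.1, 0.1, 0.0, 0.0, -0.5, 7.8]
[0.1, 0.1, 0.0, 0.0, -0.5, 7.8]
[0.1, 0.1, 0.0, 0.0, -0.5, 7.8]
[0.1, 0.1, 0.0, -0.0, -0.5, 7.8]
- [392. 352.  80.]
```

View pics/w7.png

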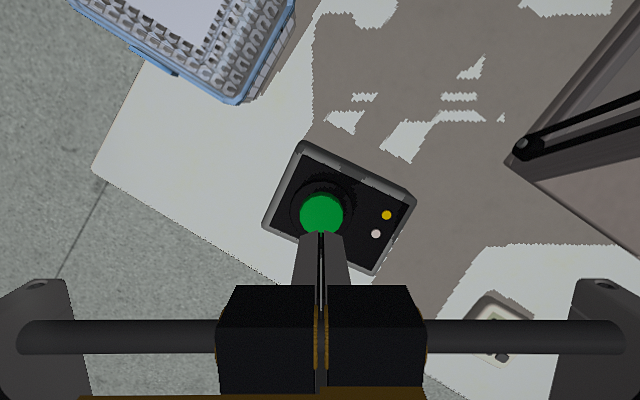

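The fingers stand over the green button (centre at pixel (321,213)); position about (394,351), top around 62–67. Descending slowly, watching force.

Call:
move_arm([
  [0,0,0,0,-0.5,10,0],
  [0,0,0,0,-0.5,12,0],
  [0,0,0,0,0,10,0],
  [0,0,0,0,0,6,0],
  [0,0,0,0,0,3,0],
  [0,0,0,0,0,1.5,0],
  [0,0,0,0,0,1.5,0],
  [0,0,0,0,0,1,0],
  [0,0,0,0,0,0,0],
  [0,0,0,0,0,0,0],
])

```text
time_s: 30.0
tool_pos: [394.7, 351.3, 67.8]
orientation: [0.002, 0.953, 0.302, 0.001]
ft_force: [0.4, -0.1, 0.2]
grip_width: 0.6
grasp_force: 0.0
```

Call:
move_arm([
  [0,0,0,0,0,1,0],
  [0,0,0,0,0,1,0],
  [0,0,0,0,0,1,0],
  [0,0,0,0,0,1,0],
  [0,0,0,0,0,1,0],
  [0,0,0,0,0,1,0],
  [0,0,0,0,0,0.5,0],
  [0,0,0,0,0,0.5,0],
  [0,0,0,0,0,0,0],
  [0,0,0,0,0,0,0],
])

```text
time_s: 31.25
tool_pos: [394.6, 351.3, 60.8]
orientation: [0.002, 0.953, 0.302, 0.001]
ft_force: [-0.1, 0.0, 4.6]
grip_width: 0.1
grasp_force: 2.1
```

Call:
move_arm([
  [0,0,0,0,0,0.5,0],
  [0,0,0,0,0,0.5,0],
  [0,0,0,0,0,0.5,0],
  [0,0,0,0,0,0.5,0],
  [0,0,0,0,0,0.5,0],
  [0,0,0,0,0,0.5,0],
  [0,0,0,0,0,0,0],
  [0,0,0,0,0,0,0],
  [0,0,0,0,0,0,0],
  [0,0,0,0,0,0,0],
])

```text
time_s: 32.5
tool_pos: [394.7, 351.3, 59.5]
orientation: [0.002, 0.953, 0.302, 0.001]
ft_force: [-3.6, -1.8, 15.9]
grip_width: 0.2
grasp_force: 8.1
```

Force rose past 5 N to 16 N with the motion stopped: the button is bottomed. Releasing and lifting clear.

Call:
move_arm([
  [0,0,0,0,0,-2,0],
  [0,0,0,0,0,-4,0],
  [0,0,0,0,0,-8,0],
  [0,0,0,0,0,-15,0],
  [0,0,0,0,0,-20,0],
  [0,0,0,0,0,-25,0],
  [0,0,0,0,0,-25,0],
  [0,0,0,0,0,-25,0],
  [0,0,0,0,0,0,0],
  [0,0,0,0,0,0,0],
])

```text
time_s: 33.75
tool_pos: [393.8, 351.3, 181.1]
orientation: [0.003, 0.953, 0.302, -0.0]
ft_force: [-0.2, 0.1, -0.6]
grip_width: 0.8
grasp_force: 0.0
```

```bash
python3 - <<'E'
from h import *
st()
p,d=viewer.snapshot('scene');m=viewer.camera_model('scene');P0=np.load('scene.npz')['p']
a=p.astype(int);k=(a[...,0]-a[...,1:].max(2)>25);k[:,:350]=0;k[:,385:]=0;k[180:]=0;k[:120]=0
r=np.argwhere(k)[:,::-1];print('red',r.mean(0) if len(r) else None)
for b in blobs(p,(40,50,20),(95,255,255),(350,125,390,165)): print('clip',b[1],b[2].round(1))
for b in blobs(p,(45,80,40),(90,255,255),(260,255,310,290),20): print('btn',b[1],b[2].round(1))
E
```

```text
33.75 [393.8 351.3 181.1] S 262.7 360.8 334.9 q [ 0.6   0.22  1.64 -0.01  1.28  1.56] f [-0.2  0.1 -0.6] 
 [[0.818, 0.575, 0.001], [0.575, -0.818, -0.005], [-0.002, 0.005, -1.0]]
red [365.33333333 141.66666667]
clip [365 138   4   6  12] [367.1 140.6]
btn [275 267  16  15 189] [282.8 274. ]
```

The pointer (365,142) is now level with the clip (366,141), and the button is back up.

```bash
python3 -c "
from workcell import workorder
print(workorder.hand_in())"
```

```text
the job is handed in; nothing more can be done
None
```

I pushed the sash up until its pointer was within about 0.3 mm of the marker line by the wrist camera, then pressed the fan's start button fully down and let it go; the job was handed in at about 34 s.

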